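# Turn the ornament stand to the shorebird and lock it

## Robot

A 7-joint arm with a two-finger parallel gripper is mounted at the origin on the work surface. World frame = base frame: x ahead of the robot, y to its left, z up, the work surface at z = 0. Lengths are in m, angles in rad, forces in N, time in s.
With the tool pointing down it reaches from about 0.425 to 0.875 m from the base axis. Payload 4.7 kg.
Tool frame: the origin (TCP) lies at the very end of the fingers, on their centre line; the grasp point (between the pads) lies behind it (ctrl.tcp_to_grasp is the z of the grasp point in the tool frame, in m); z points along the fingers, y is the line along which they close (so a half turn about z gives the same grasp; the last joint's range is limited). The gripper opens to 87 mm and grips with 3 to 60 N. Pads are 19 mm wide; open, the fingers measure 117 mm over their backs; the gripper's body (75 mm by 190 mm) begins 51 mm behind the grasp point.
Start: joints at [-1.106, 0.321, -0.07, 1.45, 0.023, 1.371, -0.057], TCP at [0.283, 0.585, 0.223] pointing down, gripper open.
Joint ranges: [-2.86, 2.86], [-0.3, 2.09], [-1.38, 1.24], [0.06, 2.45], [-1.56, 4.7], [0.09, 2.05], [-2.69, 2.69]. Speed limits (rad/s): [2.57, 2.57, 3.14, 3.14, 3.14, 3.14, 3.14].

## Interface

Orientations are given as a rotation vector (axis times angle).
In Python, from bench import ctrl gives the robot as it stands.
- The arm moves only by the tool step_arm, never from a script. Its argument "targets" is a list of rows, each a list of 7 numbers: the shift along the world's x, y, z in cm, then the turn, a rotation vector about the world's x, y, z in degrees, then the opening, from 0 (shut) to 1 (fully open). A call has exactly 5 rows; each row shifts and turns the commanded pose from where the row before left it; what a row does not reach is not made up. A row lasts 1/12 s, in which the tool goes at most 41.7 mm and 7.16 degrees, less where a joint would pass 70% of its speed; a pose out of reach is approached as far as the arm can. A call with a gripper value outside its range is refused whole. The fingers move at their own pace and stop on an object; "force" is the grip in N (left out, the last holds). Time passes only in rows, so rows that do not move let the fingers close, or fill a call up. It gives the time, the measured TCP pose, the force, the opening and the grip force at its end, in the units of the state.
- ctrl.get_state(): the state, without advancing time (a new reading comes with each control period).
- ctrl.get_image(name): name is "scene" or "top" or "wrist"; returns (picture, depth): 420x560x3 uint8, red, green, blue; 420x560 float32, m along the optical axis (not along the pixel's ray), 0 where there is no reading.
- ctrl.camera_params(name): a dict with "intrinsics" (3x3 intrinsics, pixels), "rvec" (rotation vector, rad) and "tvec" (3), from world to camera coordinates, as OpenCV has them; the wrist camera has in their place "hand_eye" (4x4, takes a point from camera to tool coordinates, whose origin is the TCP and whose axes are the flange's). Camera axes: x right, y down, z forward; pixel columns grow to the right and rows downward; lengths in m; the calibration is good to about 2 mm. A picture is of the moment at which its call begins: read the wrist's pose just before it. camera_params takes no time and is no camera call.
- ctrl.close_job(): hands the job in; it is judged then, once.
The state is a dict: "time": time; "joint_positions": joint angles; "qd": joint speeds; "joint_torque": joint torques, N m; "position": TCP position; "tool_rot": TCP orientation; "ft_force": force on the tool from outside, world axes, zero at the start; "torque": the same for the moment, N m; "grip_width": opening from 0.0 (shut) to 1.0 (fully open); "grip_force": force on a finger pad.
Only numpy, scipy, OpenCV 4.12 (cv2) and the standard library are available. Lean on these libraries where they do the work, as an engineer would, in place of code of your own. Each camera call takes 0.05 s, during which the arm holds its last target. There are 200 camera calls.

## Task

The revolving ornament stand on the hall console was left unlocked after dusting. Push its scalloped tray round by the rim until the carved shorebird stands at the front, in line with the locking plunger, then draw the plunger's knob out of its rest notch, turn it back and let it snap home so that its pin drops fully into the index notch and locks the tray there. Turn the tray by its rim only, without touching the ornaments stuck on it, and leave the other things on the console where they are.

Things in the scene. Friction and masses are not known exactly. Their poses are not given: they have to be found in the camera images.
- stand: Fixed dark steel base of the revolving stand, 236 mm across, under the tray. Origin on the console top on the tray's turning axis; z up. Its front is its -x side, where the bracket with the locking plunger stands: 46 mm wide, 93 to 190 mm out from the axis, 65 mm high.
- tray (a joint): Angle of the tray about the stand's z axis, rad, growing anticlockwise from above; turns without end either way. 0 (or any whole turn) = shorebird at the front, over the stand's -x. Stiff bearing, 0.1 N m: about 1 N at the rim moves it, and it stays where it is left. Ornaments a quarter turn apart; anticlockwise from the bird: jar, pine cone, frame.
- tray_top (a point): Middle of the tray's top, on the turning axis, 82 mm above the console; x, y turn with the tray, the bird stands on its -x. Brown wooden disc 20 mm thick, 212 mm across in its eight hollows, 272 mm across over eight rounded lobes (22 mm radius, centres 114 mm from the axis), one each 45 degrees, one in line with the bird. Hollows between lobes 46 mm wide at 120 mm radius.
- bird_rim (a point): Point on the tray's upper edge at the outer end of the lobe in line with the shorebird, 136 mm from the turning axis.
- bird_notch (a point): Mouth of the index notch in line with the shorebird. Steel index ring under the tray, turning with it: flat top 52 mm above the console out to 132 mm radius, then a bevel 27 degrees from level (this point: mid bevel, 144 mm radius, 46 mm high; outermost 152 mm). Eight notches 10 mm wide, one in line with each lobe.
- plunger (a joint): How far the sprung pin is drawn out, m. 0: home, 7 mm deep in a notch, tray locked; 0.007: its 8 mm round nose rides on the bevel, no notch under it; 0.0093: parked (start), clear of the ring; over 0.012 the knob can turn; stop at 0.016. Spring 9 N home, 14 N parked, 17 N at the stop. Drops in within about 1.5 degrees of a notch and centres the tray, else once it is nudged.
- knob (a joint): Angle of the plunger's knob about its axis, rad, anticlockwise positive looking down on its end. 1.31 (start, a stop): parked, cross key in the sleeve's 2 mm deep rest notch. 0 (other stop): key over the deep notch, the spring draws the pin home. Between them the sleeve's collar is in the way unless the knob is held out. Turns with 0.02 N m.
- knob_grip (a point): Middle of the knob's grip on the plunger's axis; z points outward along that axis, which lies in the stand's x-z plane, 27 degrees from vertical, up and to the stand's front. Black ribbed cylinder, 31 mm diameter, 26 mm long, 13 mm each side of this point; steel sleeve below it up to 34 mm wide. With the pin home it is 170 mm in front of the turning axis and 98 mm up.
- bird: The shorebird: pale carved wood on a rod and a dark foot, long dark beak, 134 mm tall, stuck on the tray. The beak ends 127 mm from the turning axis. Origin at the middle of its foot on the tray, 53 mm from that axis; -x points the way the beak points, outward.
- jar: Blue lidded jar stuck on the tray, 77 mm wide, 107 mm tall, reaching 109 mm from the turning axis. Origin at the middle of its foot.
- pine_cone: Pine cone stuck on the tray, 78 mm wide, 93 mm tall, reaching 109 mm from the turning axis. Origin at the middle of its foot.
- frame: Small brass picture frame stuck on the tray, 80 mm wide, 110 mm tall, leaning back, with a prop behind; its lower corners are 100 mm from the turning axis. Origin at the middle of its front foot.
- mug: White mug, 76 mm wide plus a handle, 85 mm tall; loose bystander. Origin under its middle.
- candle: Amber glass candle pot with a brass lid, 73 mm wide, 72 mm tall; loose bystander. Origin under its middle.
- glasses_case: Wooden spectacle case 155 x 58 x 30 mm lying flat, long side along its x; loose bystander. Origin under its middle.
- remote: Black remote control 150 x 42 x 18 mm, long side along its x; loose bystander. Origin under its middle.
- book: Blue book 200 x 135 x 28 mm lying flat; loose bystander. Origin under its middle.
- key_bowl: Terracotta bowl 130 mm wide, 45 mm tall; loose bystander. Origin under its middle.

How it is judged:
At the end, for the whole second after the job is handed in: The plunger's pin is home (drawn out less than 2 mm) with its knob turned back (under 0.2 rad), the shorebird is at the front (rim point under it within 6 mm of the plunger's line) and the tray is at rest (value of joint plunger below 0.002 m and value of joint knob below 0.2 rad and x of bird_rim in the frame of stand below -0.12 m and y of bird_rim in the frame of stand between -0.006 and 0.006 m and velocity of joint tray between -0.05 and 0.05 rad/s); the robot touches nothing.
It fails at once if An ornament on the tray is touched (more than 0.5 N from the robot) (contact force between any of the arm, the fingers and bird above 0.5 N or contact force between any of the arm, the fingers and jar above 0.5 N or contact force between any of the arm, the fingers and pine_cone above 0.5 N or contact force between any of the arm, the fingers and frame above 0.5 N).
It fails at once if Something else on the console is shifted by more than 15 mm (distance of any of mug, candle, glasses_case, remote, book, key_bowl from where it was at the start of the episode above 0.015 m).
It also fails if it takes over 72 s, if anything falls off the work surface, if the arm or the gripper's body presses on something with over 40 N, if the wrist force passes 120 N, or if a joint passes its speed limit or range.

## Working session

There is one attempt and no reset: what is moved stays moved. The work goes in short steps, Python scripts to look and compute and a tool call to move; the robot and the scene stay as the last step left them, time stands still between calls to the robot, and variables do not carry over. Pictures are saved under pics/ and viewed, at most 10 in all, crops included, and the job is handed in when it is done.

Besides the shell and the picture viewer there is one more tool, called after ">>>" in YAML: its name, and indented under it one key for each argument. step_arm: Moves the arm, as the interface text tells. Its arguments: {"type":"object","properties":{"targets":{"type":"array"},"force":{"type":"number"}},"required":["targets"]}

```bash
ls; mkdir -p pics
python3 - <<'E'
from bench import ctrl
import cv2,numpy as np
s=ctrl.get_state();print(s['time'],s['position'],s['tool_rot'],ctrl.tcp_to_grasp)
for n in ['scene','top']:
    im,d=ctrl.get_image(n);cv2.imwrite(f'pics/{n}0.png',im[:,:,::-1]);np.save(f'pics/{n}0.npy',d)
    p=ctrl.camera_params(n);print(n,p)
print(ctrl.camera_params('wrist'))
E
```

```text
pics
0.0 [0.28299838 0.5845506  0.22148713] [-7.01951869e-01 -3.06183774e+00  2.88468233e-03] -0.0187
scene {'intrinsics': array([[384.67946451,   0.        , 275.9890199 ],
       [  0.        , 384.67946451, 204.41473886],
       [  0.        ,   0.        ,   1.        ]]), 'rvec': array([ 1.57499963,  2.17704137, -0.68018479]), 'tvec': array([ 0.19412403, -0.40552904,  1.45034052])}
top {'intrinsics': array([[387.96127859,   0.        , 274.98438042],
       [  0.        , 387.96127859, 211.16148676],
       [  0.        ,   0.        ,   1.        ]]), 'rvec': array([ 2.13372793, -2.1415623 ,  0.17068818]), 'tvec': array([-0.0070092 ,  0.58425643,  1.0808391 ])}
{'intrinsics': array([[336.38642093,   0.        , 279.84979482],
       [  0.        , 336.38642093, 218.95830703],
       [  0.        ,   0.        ,   1.        ]]), 'hand_eye': array([[ 3.92023487e-05, -9.54561568e-01, -2.98013776e-01,
         8.16945690e-02],
       [ 9.99999997e-01,  1.76336151e-05,  7.50635681e-05,
         9.86401992e-04],
       [-6.63977370e-05, -2.98013778e-01,  9.54561566e-01,
        -1.62970137e-01],
       [ 0.00000000e+00,  0.00000000e+00,  0.00000000e+00,
         1.00000000e+00]])}
```

View pics/top0.png

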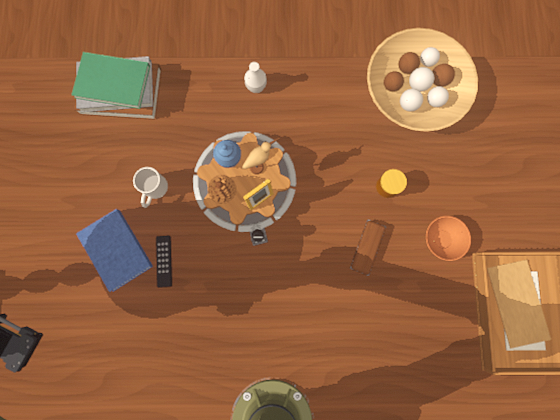

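View pics/scene0.png

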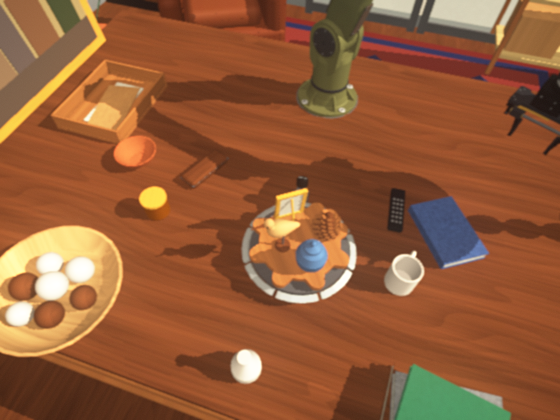

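The top view shows the tray centre near (245,181), the plunger knob near (258,237) on the robot's side, the bird near (258,155), jar (227,152), cone (221,188) and frame (258,193). The scene view agrees.

```bash
cat > h.py <<'E'
import numpy as np,cv2
from bench import ctrl
from scipy.spatial.transform import Rotation as R
from scipy.optimize import least_squares
def cloud(n,d,T=None):
    p=ctrl.camera_params(n);K=p['intrinsics'];v,u=np.mgrid[:420,:560]
    P=np.stack([(u-K[0,2])/K[0,0]*d,(v-K[1,2])/K[1,1]*d,d],-1)
    if n=='wrist':
        H=p['hand_eye'];P=P@H[:3,:3].T+H[:3,3];return P@R.from_rotvec(T['tool_rot']).as_matrix().T+np.array(T['position'])
    return (P-p['tvec'])@R.from_rotvec(p['rvec']).as_matrix()
def circ(p):
    f=lambda x:np.hypot(p[:,0]-x[0],p[:,1]-x[1])-x[2]
    return least_squares(f,[*p.mean(0)[:2],.1],loss='soft_l1',f_scale=.002).x
E
python3 - <<'E'
from h import *
im=cv2.imread('pics/top0.png');d=np.load('pics/top0.npy');P=cloud('top',d)
hsv=cv2.cvtColor(im,cv2.COLOR_BGR2HSV)
print('table z',np.median(P[300:330,200:300,2]), P[181,245],P[237,258])
z=P[...,2]
reg=np.zeros(z.shape,bool);reg[120:240,185:305]=1
ring=reg&(hsv[...,1]<80)&(z>.036)&(z<.062)
# outer boundary
c=P[ring].mean(0)[:2]
for _ in range(3):
    q=P[ring][:,:2]-c;a=np.arctan2(q[:,1],q[:,0]);r=np.hypot(*q.T)
    o=[]
    for k in np.arange(-np.pi,np.pi,.1):
        m=(a>=k)&(a<k+.1)&(r<.165)
        if m.sum()>5:o.append(P[ring][m][np.argmax(r[m])])
    o=np.array(o);x=circ(o);c=x[:2]
print('axis',x,len(o))
kn=(hsv[...,2]<70)&(z>.09)&(z<.14);kn[:228]=0;kn[250:]=0;kn[:,:245]=0;kn[:,275:]=0
print('knob',kn.sum(),P[kn].mean(0),P[kn].min(0),P[kn].max(0)); k=P[kn].mean(0)
top=kn&(z>np.percentile(z[kn],60));print(P[top].mean(0))
q=P-[*c,0];r=np.hypot(q[...,0],q[...,1]);a=np.arctan2(q[...,1],q[...,0])
for n,m in dict(jar=(hsv[...,0]>95)&(hsv[...,0]<125)&(hsv[...,1]>90)&(z>.1),frame=(hsv[...,0]>20)&(hsv[...,0]<32)&(hsv[...,1]>150)&(z>.1),).items():
    m&=reg&(r<.14);print(n,m.sum(),P[m].mean(0),np.degrees(np.arctan2(*(P[m].mean(0)[:2]-c)[::-1])))
wood=reg&(hsv[...,1]>90)&(abs(z-.082)<.006)&(r>.1)&(r<.14)
h=np.histogram(np.degrees(a[wood&(r>.115)]),np.arange(-180,181,7.5))[0];print(h)
ph=np.angle(np.sum(np.exp(8j*a[wood&(r>.115)])))/8;print('lobe phase deg mod45',np.degrees(ph))
print('knob dir',np.degrees(np.arctan2(*(P[top].mean(0)[:2]-c)[::-1])), np.hypot(*(P[top].mean(0)[:2]-c)))
hi=reg&(z>.13)&(r<.14);
for s in range(-180,180,15):
    m=hi&(np.degrees(a)>=s)&(np.degrees(a)<s+15)
    if m.sum(): print(s,m.sum(),r[m].max().round(3),z[m].max().round(3))
E
```

```text
table z 0.00016254142833241103 [0.66597435 0.07600617 0.08202049] [0.5022115  0.03668194 0.12051365]
axis [0.67769088 0.08291534 0.15123159] 61
knob 80 [0.50925557 0.03889533 0.11723703] [0.49211403 0.02361427 0.10203133] [0.52268524 0.05329493 0.12763138]
[0.51127421 0.04110026 0.12184842]
jar 26 [0.72663473 0.13091028 0.14414587] 44.43916121976443
frame 94 [0.61795749 0.03956778 0.19146445] -144.0322086601575
[ 4  0  0 14 42 36  2  0  0 12 41 30  3  0  0 13 34 29  1  0  0  8 33 25
  2  0  0  1 10 11  0  0  0  7 30 31  5  0  0  8 33 35  6  0  0  9 40 41]
lobe phase deg mod45 -8.480608215923144
knob dir -165.89543214018138 0.17158965717461824
-180 44 0.095 0.195
-165 84 0.092 0.196
-150 78 0.084 0.195
-135 92 0.092 0.196
-120 20 0.094 0.192
-90 30 0.061 0.18
-75 162 0.091 0.211
-60 193 0.124 0.22
-45 59 0.073 0.193
0 65 0.088 0.156
15 132 0.104 0.178
30 160 0.107 0.191
45 160 0.103 0.178
60 73 0.089 0.156
90 17 0.09 0.146
105 100 0.103 0.172
120 178 0.106 0.178
135 175 0.103 0.173
150 38 0.08 0.152
```

Run:
```python
import cv2
im=cv2.imread('pics/top0.png');cv2.imwrite('pics/top_crop.png',cv2.resize(im[110:260,170:320],(600,600),interpolation=cv2.INTER_CUBIC))
```

```text
(no output)
```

View pics/top_crop.png

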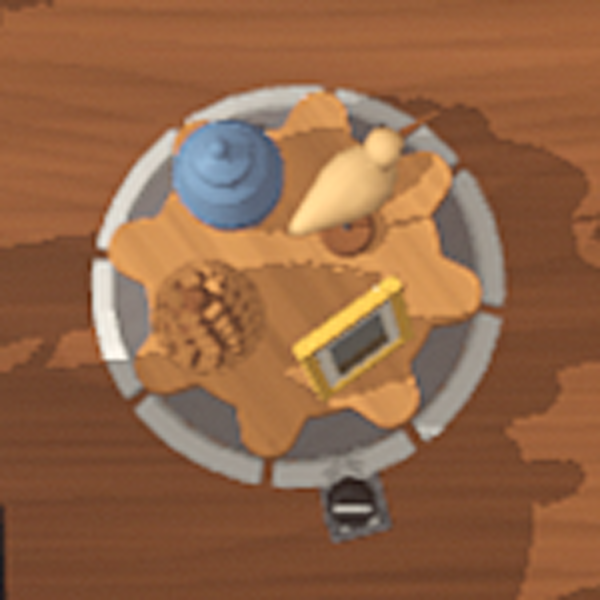

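The crop shows the tray lobes clearly: the bird's lobe is at upper right, the plunger at (350,500), between two ring notches. The bird is at about -53.5° and the front at about -165.5°, so the tray must turn about 112° clockwise. I'll push the lobes on the left side with the closed fingers leaning outward.

```bash
cat >> h.py <<'E'
C=np.array([.678,.083])
def pol(phi,r,z,tilt=35,yaw=0):
    f=np.radians(phi);rh=np.array([np.cos(f),np.sin(f),0]);t=np.array([-np.sin(f),np.cos(f),0])
    th=np.radians(tilt);tz=-np.sin(th)*rh-np.cos(th)*np.array([0,0,1]);ty=-t
    M=np.stack([np.cross(ty,tz),ty,tz],1)@R.from_euler('z',yaw,degrees=True).as_matrix()
    return np.r_[C+r*rh[:2],z],M
def cur():
    s=ctrl.get_state();return np.array(s['position']),R.from_rotvec(s['tool_rot']).as_matrix()
def plan(wps):
    p,M=cur()
    for (q,N),n in wps:
        w=R.from_matrix(N@M.T).as_rotvec(degrees=True)
        print(n,'rows:',((q-p)*100/n).round(2),(w/n).round(2));p,M=q,N
E
python3 - <<'E'
from h import *
w=[(pol(149,.22,.19),15),(pol(149,.18,.067),5),(pol(149,.119,.067),5)]
for phi in (135,121,107,93): w.append((pol(phi,.119,.067),5))
plan(w)
E
```

```text
15 rows: [ 1.38 -2.59 -0.21] [-1.1  -2.06 -0.33]
5 rows: [ 0.69 -0.41 -2.46] [0. 0. 0.]
5 rows: [ 1.05 -0.63  0.  ] [0. 0. 0.]
5 rows: [0.36 0.46 0.  ] [-0.  -0.  -2.8]
5 rows: [0.46 0.36 0.  ] [ 0.   0.  -2.8]
5 rows: [0.53 0.24 0.  ] [-0.  -0.  -2.8]
5 rows: [0.57 0.1  0.  ] [ 0.   0.  -2.8]
```

>>> step_arm:
  targets:
    - [1.4, -2.6, -0.2, -1.1, -2.05, -0.33, 0]
    - [1.4, -2.6, -0.2, -1.1, -2.05, -0.33, 0]
    - [1.4, -2.6, -0.2, -1.1, -2.05, -0.33, 0]
    - [1.4, -2.6, -0.2, -1.1, -2.05, -0.33, 0]
    - [1.4, -2.6, -0.2, -1.1, -2.05, -0.33, 0]

```text
time: 0.52
position: [0.3537, 0.4536, 0.2121]
tool_rot: [0.699, 2.859, -0.081]
ft_force: [0.0, 0.2, 1.0]
grip_width: 0.709
grip_force: 0.0
```

>>> step_arm:
  targets:
    - [1.4, -2.6, -0.2, -1.1, -2.05, -0.33, 0]
    - [1.4, -2.6, -0.2, -1.1, -2.05, -0.33, 0]
    - [1.4, -2.6, -0.2, -1.1, -2.05, -0.33, 0]
    - [1.4, -2.6, -0.2, -1.1, -2.05, -0.33, 0]
    - [1.4, -2.6, -0.2, -1.1, -2.05, -0.33, 0]

```text
time: 0.93
position: [0.4236, 0.3236, 0.2022]
tool_rot: [0.691, 2.656, -0.15]
ft_force: [0.6, -0.1, -0.5]
grip_width: 0.323
grip_force: 0.0
```

>>> step_arm:
  targets:
    - [1.4, -2.6, -0.2, -1.1, -2.05, -0.33, 0]
    - [1.4, -2.6, -0.2, -1.1, -2.05, -0.33, 0]
    - [1.4, -2.6, -0.2, -1.1, -2.05, -0.33, 0]
    - [1.4, -2.6, -0.2, -1.1, -2.05, -0.33, 0]
    - [1.1, -2.5, -0.2, -1.1, -2.05, -0.33, 0]

```text
time: 1.35
position: [0.4908, 0.1944, 0.1923]
tool_rot: [0.679, 2.452, -0.212]
ft_force: [1.0, 1.4, 0.0]
grip_width: 0.02
grip_force: 0.0
```

Run:
```python
from h import *
s=ctrl.get_state();print(s['time'],s['position'],s['joint_positions'],s['grip_width'],s['ft_force'])
plan([(pol(149,.18,.067),5),(pol(149,.119,.067),5)])
im,d=ctrl.get_image('wrist');cv2.imwrite('pics/w1.png',im[:,:,::-1])
```

```text
1.35 [0.49078665 0.19436971 0.19230646] [-0.94877978 -0.07014663  0.10904596  2.08777958  0.6915605   1.10236819
 -0.12516126] 0.019863369367896143 [0.96346836 1.3542917  0.02698196]
5 rows: [ 0.66 -0.37 -2.51] [-0.02  0.01 -0.01]
5 rows: [ 1.05 -0.63  0.  ] [0. 0. 0.]
```

View pics/w1.png

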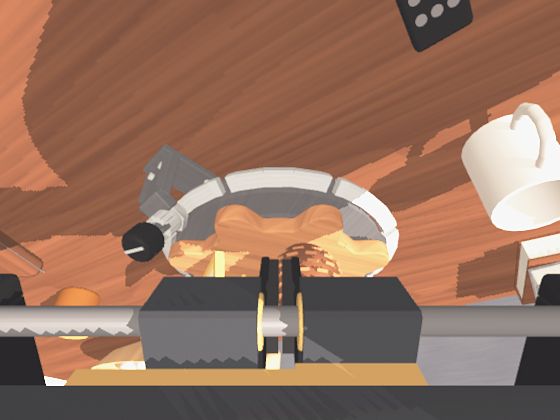

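The wrist view shows the closed fingers near (280,270), lined up with the hollow at (280,213). The knob is at (140,240) and the mug at (515,175), both clear of the path. I'll insert and push.

>>> step_arm:
  targets:
    - [0.66, -0.37, -2.5, 0, 0, 0, 0]
    - [0.66, -0.37, -2.5, 0, 0, 0, 0]
    - [0.66, -0.37, -2.5, 0, 0, 0, 0]
    - [0.66, -0.37, -2.5, 0, 0, 0, 0]
    - [0.66, -0.37, -2.5, 0, 0, 0, 0]

```text
time: 1.82
position: [0.5232, 0.1774, 0.0663]
tool_rot: [0.679, 2.455, -0.211]
ft_force: [0.4, -1.0, 1.1]
grip_width: 0.004
grip_force: 0.0
```

>>> step_arm:
  targets:
    - [1.05, -0.63, 0, 0, 0, 0, 0]
    - [1.05, -0.63, 0, 0, 0, 0, 0]
    - [1.05, -0.63, 0, 0, 0, 0, 0]
    - [1.05, -0.63, 0, 0, 0, 0, 0]
    - [1.05, -0.63, 0, 0, 0, 0, 0]

```text
time: 2.23
position: [0.5779, 0.1459, 0.0695]
tool_rot: [0.68, 2.452, -0.208]
ft_force: [0.1, 0.6, 0.2]
grip_width: 0.005
grip_force: 0.0
```

>>> step_arm:
  targets:
    - [0.36, 0.46, 0, 0, 0, -2.8, 0]
    - [0.36, 0.46, 0, 0, 0, -2.8, 0]
    - [0.36, 0.46, 0, 0, 0, -2.8, 0]
    - [0.36, 0.46, 0, 0, 0, -2.8, 0]
    - [0.36, 0.46, 0, 0, 0, -2.8, 0]

```text
time: 2.65
position: [0.5948, 0.1684, 0.0687]
tool_rot: [0.984, 2.365, -0.306]
ft_force: [0.1, 0.0, 0.1]
grip_width: 0.008
grip_force: 0.4
```

>>> step_arm:
  targets:
    - [0.46, 0.36, 0, 0, 0, -2.8, 0]
    - [0.46, 0.36, 0, 0, 0, -2.8, 0]
    - [0.46, 0.36, 0, 0, 0, -2.8, 0]
    - [0.46, 0.36, 0, 0, 0, -2.8, 0]
    - [0.46, 0.36, 0, 0, 0, -2.8, 0]

```text
time: 3.07
position: [0.6177, 0.1867, 0.0685]
tool_rot: [1.274, 2.246, -0.397]
ft_force: [-0.4, -0.4, -0.8]
grip_width: 0.006
grip_force: 0.4
```

```bash
cat >> h.py <<'E'
def tray():
    im,d=ctrl.get_image('top');P=cloud('top',d);hsv=cv2.cvtColor(im,cv2.COLOR_RGB2HSV);z=P[...,2]
    q=P[...,:2]-C;r=np.hypot(q[...,0],q[...,1]);a=np.arctan2(q[...,1],q[...,0])
    w=(hsv[...,1]>90)&(abs(z-.082)<.006)&(r>.115)&(r<.14);lob=np.degrees(np.angle(np.sum(np.exp(8j*a[w])))/8)
    j=(hsv[...,0]>95)&(hsv[...,0]<125)&(hsv[...,1]>90)&(z>.1)&(r<.14)
    ja=np.degrees(np.arctan2(*P[j][:,[1,0]].mean(0)[:2]-0) ) if 0 else np.degrees(np.arctan2(*(P[j].mean(0)[:2]-C)[::-1]))
    jl=lob+45*np.round((ja-lob)/45);print('t',ctrl.get_state()['time'],'lobe',lob,'jar raw',ja,'bird',jl-90);cv2.imwrite('pics/t.png',im[:,:,::-1]);return im,P
E
python3 - <<'E'
from h import *
s=ctrl.get_state();print(s['time'],s['position'],s['joint_positions'],s['ft_force'])
tray()
plan([(pol(p,.119,.067),5) for p in (107,93)])
E
```

```text
3.0667 [0.61772348 0.18666904 0.06854707] [-0.84986833  0.46841748  0.22640114  1.73405812  0.5747801   1.0924936
 -0.41249323] [-0.43136449 -0.37511012 -0.81987909]
t 3.1167 lobe 14.242082378681621 jar raw 20.551834825540514 bird -75.75791762131838
5 rows: [ 0.48  0.17 -0.03] [-0.05  0.04 -2.77]
5 rows: [0.57 0.1  0.  ] [ 0.   0.  -2.8]
```

>>> step_arm:
  targets:
    - [0.49, 0.18, 0, 0, 0, -2.8, 0]
    - [0.49, 0.18, 0, 0, 0, -2.8, 0]
    - [0.49, 0.18, 0, 0, 0, -2.8, 0]
    - [0.49, 0.18, 0, 0, 0, -2.8, 0]
    - [0.49, 0.18, 0, 0, 0, -2.8, 0]

```text
time: 3.53
position: [0.6417, 0.1966, 0.0682]
tool_rot: [1.553, 2.098, -0.484]
ft_force: [-1.0, 0.9, 0.2]
grip_width: 0.005
grip_force: 0.5
```

>>> step_arm:
  targets:
    - [0.57, 0.1, 0, 0, 0, -2.8, 0]
    - [0.57, 0.1, 0, 0, 0, -2.8, 0]
    - [0.57, 0.1, 0, 0, 0, -2.8, 0]
    - [0.57, 0.1, 0, 0, 0, -2.8, 0]
    - [0.57, 0.1, 0, 0, 0, -2.8, 0]

```text
time: 3.95
position: [0.6702, 0.2013, 0.0681]
tool_rot: [1.819, 1.917, -0.568]
ft_force: [-0.5, -1.1, 0.4]
grip_width: 0.005
grip_force: 0.5
```

>>> step_arm:
  targets:
    - [0.58, -0.04, 0, 0, 0, -2.8, 0]
    - [0.58, -0.04, 0, 0, 0, -2.8, 0]
    - [0.58, -0.04, 0, 0, 0, -2.8, 0]
    - [0.0, 0.0, 0, 0, 0, 0, 0]
    - [-0.5, 0.3, 0, 0, 0, 0, 0]

```text
time: 4.37
position: [0.6837, 0.2005, 0.068]
tool_rot: [1.969, 1.791, -0.616]
ft_force: [-0.5, -0.1, 0.4]
grip_width: 0.005
grip_force: 0.0
```

Run:
```python
from h import *
s=ctrl.get_state();print(s['time'],s['position'],s['joint_positions'],s['ft_force'])
p=s['position'][:2]-C;print('finger phi',np.degrees(np.arctan2(p[1],p[0])),np.hypot(*p))
tray()
```

```text
4.3667 [0.68371193 0.20050096 0.0680225 ] [-0.72931813  0.83119467  0.29191173  1.16484889  0.28604437  1.52223123
 -0.65153383] [-0.46506408 -0.09275698  0.3763418 ]
finger phi 87.21693992297548 0.11763971662385275
t 4.4167 lobe 21.268508082085827 jar raw -32.54339305793733 bird -113.73149191791417
```

Run:
```python
from h import *
plan([(pol(87,.185,.072),5),(pol(110,.19,.072),5),(pol(134,.19,.069),5),(pol(134,.119,.067),5)]+[(pol(p,.119,.067),5) for p in (120,106,92)])
im=cv2.imread('pics/t.png');cv2.imwrite('pics/t_crop.png',cv2.resize(im[190:260,210:310],(800,560),interpolation=cv2.INTER_CUBIC))
```

```text
5 rows: [0.12 1.29 0.09] [-0.03  0.02  0.45]
5 rows: [-1.49 -0.12  0.  ] [ 0.  -0.   4.6]
5 rows: [-1.34 -0.84 -0.06] [-0.   0.   4.8]
5 rows: [ 0.99 -1.02 -0.04] [0. 0. 0.]
5 rows: [0.46 0.35 0.  ] [ 0.   0.  -2.8]
5 rows: [0.53 0.23 0.  ] [-0.  -0.  -2.8]
5 rows: [0.57 0.09 0.  ] [ 0.   0.  -2.8]
```

View pics/t_crop.png

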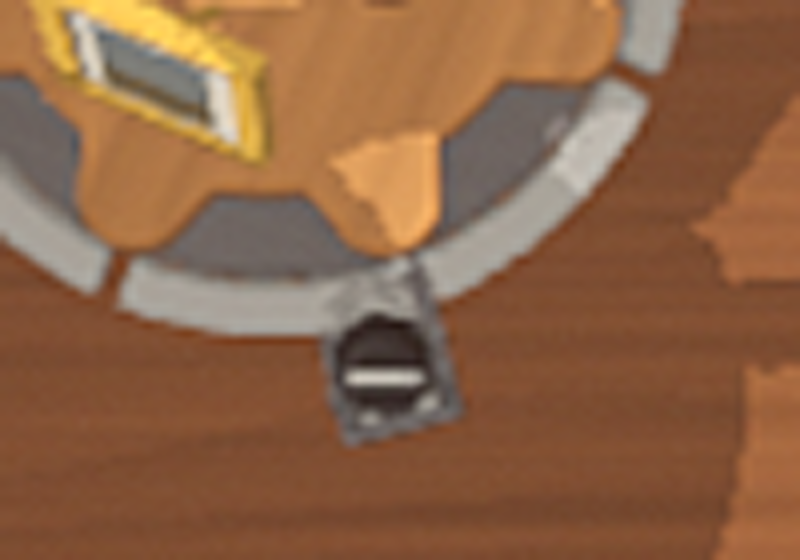

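The crop shows the bracket's front edge running from (345,440) to (462,412), and a lobe near (395,245). I'll move to the next hollow, push, and refine the front direction from that edge.

>>> step_arm:
  targets:
    - [0.12, 1.3, 0.1, 0, 0, 0.45, 0]
    - [0.12, 1.3, 0.1, 0, 0, 0.45, 0]
    - [0.12, 1.3, 0.1, 0, 0, 0.45, 0]
    - [0.12, 1.3, 0.1, 0, 0, 0.45, 0]
    - [0.12, 1.3, 0.1, 0, 0, 0.45, 0]

```text
time: 4.83
position: [0.6874, 0.2705, 0.073]
tool_rot: [1.926, 1.832, -0.602]
ft_force: [-0.0, -0.5, -0.1]
grip_width: 0.008
grip_force: 0.0
```

>>> step_arm:
  targets:
    - [-1.5, 0.2, 0, 0, 0, 4.6, 0]
    - [-1.5, 0.0, 0, 0, 0, 4.6, 0]
    - [-1.5, -0.1, 0, 0, 0, 4.6, 0]
    - [-1.5, -0.2, 0, 0, 0, 4.6, 0]
    - [-1.5, -0.4, 0, 0, 0, 4.6, 0]

```text
time: 5.25
position: [0.6113, 0.266, 0.0727]
tool_rot: [1.485, 2.138, -0.463]
ft_force: [0.4, 0.1, 0.9]
grip_width: 0.004
grip_force: 0.0
```

>>> step_arm:
  targets:
    - [-1.4, -0.6, 0, 0, 0, 4.8, 0]
    - [-1.4, -0.7, 0, 0, 0, 4.8, 0]
    - [-1.4, -0.8, 0, 0, 0, 4.8, 0]
    - [-1.3, -1.0, -0.1, 0, 0, 4.8, 0]
    - [-1.2, -1.1, -0.2, 0, 0, 4.8, 0]

```text
time: 5.67
position: [0.5445, 0.2235, 0.0702]
tool_rot: [0.992, 2.363, -0.307]
ft_force: [0.4, -0.2, 1.0]
grip_width: 0.004
grip_force: 0.0
```

Run:
```python
from h import *
s=ctrl.get_state();print(s['position'])
plan([(pol(134,.119,.067),5)])
p=ctrl.camera_params('top');K=p['intrinsics'];Rm=R.from_rotvec(p['rvec']).as_matrix();o=-Rm.T@p['tvec']
for h in (.06,.065):
  Q=[]
  for u,v in ((345,440),(462,412)):
    d=Rm.T@np.linalg.inv(K)@[210+u/8,190+v/8,1];Q.append(o+d*(h-o[2])/d[2])
  m=(Q[0]+Q[1])/2;e=Q[1]-Q[0];q=m[:2]-C
  print(Q,'mid ang',np.degrees(np.arctan2(q[1],q[0])),np.hypot(*q),'edge normal',np.degrees(np.arctan2(e[1],e[0]))-90,np.hypot(*e[:2]))
u,v=210+381/8,190+364/8
d=Rm.T@np.linalg.inv(K)@[u,v,1];k=o+d*(.118-o[2])/d[2];q=k[:2]-C;print('knob top',k,np.degrees(np.arctan2(q[1],q[0])),np.hypot(*q))
```

```text
[0.54452657 0.22345429 0.07017198]
5 rows: [ 1.02 -1.1  -0.06] [-0.05  0.   -0.1 ]
[array([0.48524158, 0.05311265, 0.06      ]), array([0.49500748, 0.01167733, 0.06      ])] mid ang -164.92492883043772 0.19457147475697467 edge normal -166.73798823741294 0.042570632183807106
[array([0.48487436, 0.05282733, 0.065     ]), array([0.49459586, 0.01158033, 0.065     ])] mid ang -164.90045267813835 0.194997229254582 edge normal -166.73798823741294 0.04237715603279374
knob top [0.50650128 0.037818   0.118     ] -165.2405789048789 0.17735056676753413
```

>>> step_arm:
  targets:
    - [1.0, -1.1, 0, 0, 0, 0, 0]
    - [1.0, -1.1, 0, 0, 0, 0, 0]
    - [1.0, -1.1, 0, 0, 0, 0, 0]
    - [1.0, -1.1, 0, 0, 0, 0, 0]
    - [1.0, -1.1, 0, 0, 0, 0, 0]

```text
time: 6.08
position: [0.5984, 0.1652, 0.0703]
tool_rot: [1.004, 2.357, -0.312]
ft_force: [-0.7, -0.5, 0.2]
grip_width: 0.006
grip_force: 0.0
```

>>> step_arm:
  targets:
    - [0.46, 0.35, 0, 0, 0, -2.8, 0]
    - [0.46, 0.35, 0, 0, 0, -2.8, 0]
    - [0.46, 0.35, 0, 0, 0, -2.8, 0]
    - [0.46, 0.35, 0, 0, 0, -2.8, 0]
    - [0.46, 0.35, 0, 0, 0, -2.8, 0]

```text
time: 6.5
position: [0.6204, 0.182, 0.0694]
tool_rot: [1.298, 2.234, -0.408]
ft_force: [0.1, -1.6, -0.4]
grip_width: 0.004
grip_force: 0.5
```

>>> step_arm:
  targets:
    - [0.53, 0.23, 0, 0, 0, -2.8, 0]
    - [0.53, 0.23, 0, 0, 0, -2.8, 0]
    - [0.53, 0.23, 0, 0, 0, -2.8, 0]
    - [0.53, 0.23, 0, 0, 0, -2.8, 0]
    - [0.53, 0.23, 0, 0, 0, -2.8, 0]

```text
time: 6.92
position: [0.6469, 0.1936, 0.0692]
tool_rot: [1.577, 2.081, -0.495]
ft_force: [-0.7, -0.4, 0.3]
grip_width: 0.005
grip_force: 0.5
```

>>> step_arm:
  targets:
    - [0.57, 0.09, 0, 0, 0, -2.8, 0]
    - [0.57, 0.09, 0, 0, 0, -2.8, 0]
    - [0.57, 0.09, 0, 0, 0, -2.8, 0]
    - [0.57, 0.09, 0, 0, 0, -2.8, 0]
    - [0.57, 0.09, 0, 0, 0, -2.8, 0]

```text
time: 7.33
position: [0.6753, 0.1982, 0.069]
tool_rot: [1.841, 1.897, -0.579]
ft_force: [-0.5, -1.0, -0.3]
grip_width: 0.005
grip_force: 0.5
```

Run:
```python
from h import *
s=ctrl.get_state();print(s['time'],s['position'],s['ft_force'])
p=s['position'][:2]-C;print('finger phi',np.degrees(np.arctan2(p[1],p[0])),np.hypot(*p))
tray();plan([(pol(84,.118,.067),3)])
```

```text
7.3333 [0.67531385 0.19821175 0.06899656] [-0.4699963  -0.99798803 -0.28677946]
finger phi 91.33560406089578 0.11524305482418218
t 7.3833 lobe -14.424169323384366 jar raw -63.94371176128028 bird -149.42416932338438
3 rows: [ 0.44  0.1  -0.06] [-0.    0.06 -2.53]
```

>>> step_arm:
  targets:
    - [0.47, 0.03, 0, 0, 0, -2.5, 0]
    - [0.47, 0.0, 0, 0, 0, -2.5, 0]
    - [0.47, -0.03, 0, 0, 0, -2.5, 0]
    - [0.47, -0.06, 0, 0, 0, -2.5, 0]
    - [0.47, -0.08, 0, 0, 0, -2.5, 0]

```text
time: 7.8
position: [0.6983, 0.1978, 0.0688]
tool_rot: [2.062, 1.71, -0.646]
ft_force: [-0.7, 0.7, 0.8]
grip_width: 0.006
grip_force: 0.4
```

>>> step_arm:
  targets:
    - [0.46, -0.1, 0, 0, 0, -2.5, 0]
    - [0, 0, 0, 0, 0, 0, 0]
    - [0, 0, 0, 0, 0, 0, 0]
    - [0, 0, 0, 0, 0, 0, 0]
    - [0, 0, 0, 0, 0, 0, 0]

```text
time: 8.22
position: [0.7019, 0.1972, 0.0695]
tool_rot: [2.102, 1.672, -0.659]
ft_force: [-0.2, -0.1, -0.2]
grip_width: 0.005
grip_force: 0.0
```

Run:
```python
from h import *
s=ctrl.get_state();print(s['time'],s['position'],s['ft_force'])
p=s['position'][:2]-C;print('finger phi',np.degrees(np.arctan2(p[1],p[0])),np.hypot(*p))
im,P=tray();cv2.imwrite('pics/t2.png',cv2.resize(im[160:260,190:310,::-1],(800,600)[:2] if 0 else (720,600),interpolation=cv2.INTER_CUBIC))
```

```text
8.2167 [0.70194816 0.19720363 0.06947014] [-0.22633382 -0.09737268 -0.22858787]
finger phi 78.15684717090852 0.11668755043960526
t 8.2667 lobe 14.45639195796222 jar raw -74.9261749028597 bird -165.54360804203776
```

View pics/t2.png

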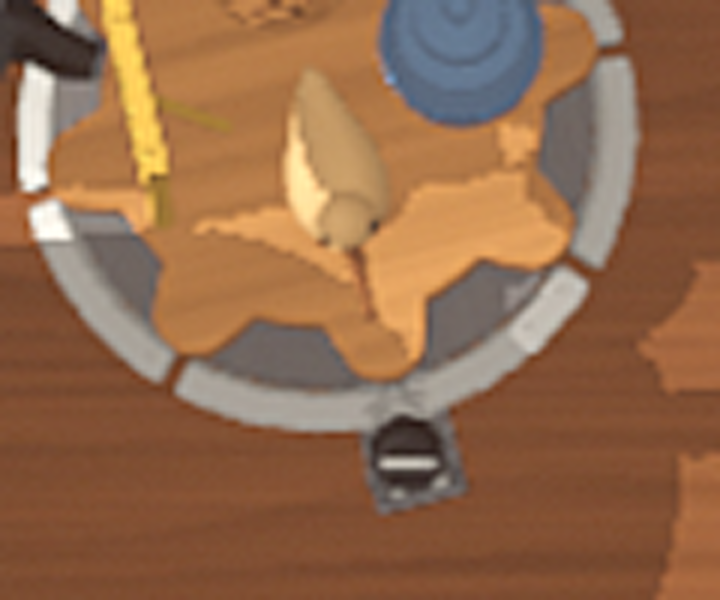

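Now the bird's beak, around (370,318), points at the plunger at (408,455), and the estimates agree within about 1°. I'll cross-check with the ring notches at (35,195), (172,372), (585,268) and (605,50), and plan the retreat and the knob approach.

Run:
```python
from h import *
p=ctrl.camera_params('top');K=p['intrinsics'];Rm=R.from_rotvec(p['rvec']).as_matrix();o=-Rm.T@p['tvec']
def ray(u,v,h):
    d=Rm.T@np.linalg.inv(K)@[190+u/6,160+v/6,1];return (o+d*(h-o[2])/d[2])[:2]
N=np.array([ray(*a,.046) for a in ((35,195),(172,372),(585,268),(605,50))])
k=np.array([-90,-45,45,90])
# angle of notch = f + k*(sign): image left = +y ; bird front f
def res(x): 
    a=np.radians(x[2]-k);return (N-x[:2]-x[3]*np.stack([np.cos(a),np.sin(a)],1)).ravel()
s=least_squares(res,[*C,-165,.144]);print(s.x,s.fun*1000)
for c in (C,s.x[:2]):
    for uv,h in (((408,457),.118),((423,498),.065)):
        q=ray(*uv,h)-c;print(np.degrees(np.arctan2(q[1],q[0])),np.hypot(*q))
    q=ray(383,380,.082)-c;print('lobe tip',np.degrees(np.arctan2(q[1],q[0])),np.hypot(*q))
plan([(pol(78,.19,.072),5),(pol(105,.2,.15),5),(pol(150,.25,.25,20),10)])
```

```text
[ 5.92027352e-01  5.98441271e-02 -1.66067705e+02 -1.03333500e-01] [ 73.52223903  62.61717699 -92.17312489   5.72593941 -77.11890085
 -52.24294627  95.76978672 -16.10017014]
-165.07344486530985 0.17935491834591363
-164.80098839823276 0.19436226672285176
lobe tip -166.22221732480773 0.1377219950220816
-165.21911472299934 0.09031904939722822
-164.69558449449494 0.10532619881942942
lobe tip -168.590678276667 0.04874997907723774
5 rows: [0.31 1.43 0.05] [-0.02  0.02  0.2 ]
5 rows: [-1.83  0.15  1.56] [-0.  -0.   5.4]
10 rows: [-1.65 -0.68  1.  ] [1.22 0.94 4.47]
```

>>> step_arm:
  targets:
    - [0.3, 1.4, 0.1, 0, 0, 0, 0]
    - [0.3, 1.4, 0.1, 0, 0, 0, 0]
    - [0.3, 1.4, 0.1, 0, 0, 0, 0]
    - [0.3, 1.4, 0.1, 0, 0, 0, 0]
    - [0.3, 1.4, 0.1, 0, 0, 0, 0]

```text
time: 8.68
position: [0.717, 0.2681, 0.0751]
tool_rot: [2.102, 1.672, -0.658]
ft_force: [0.2, -0.7, -0.3]
grip_width: 0.002
grip_force: 0.0
```

>>> step_arm:
  targets:
    - [0, 0, 3.8, 0, 0, 0, 0.6]
    - [0, 0, 3.8, 0, 0, 0, 0.6]
    - [0, 0, 3.8, 0, 0, 0, 0.6]
    - [0, 0, 3.8, 0, 0, 0, 0.6]
    - [0, 0, 3.8, 0, 0, 0, 0.6]

```text
time: 9.1
position: [0.7157, 0.2698, 0.2648]
tool_rot: [2.103, 1.684, -0.656]
ft_force: [-52.1, -14.6, 15.9]
grip_width: 0.3
grip_force: 0.0
```

```bash
cat >> h.py <<'E'
def fitC():
    p=ctrl.camera_params('top');K=p['intrinsics'];Rm=R.from_rotvec(p['rvec']).as_matrix();o=-Rm.T@p['tvec']
    def ray(u,v,h):
        d=Rm.T@np.linalg.inv(K)@[190+u/6,160+v/6,1];return (o+d*(h-o[2])/d[2])[:2]
    N=np.array([ray(*a,.046) for a in ((35,195),(172,372),(585,268),(605,50))]);k=np.array([-90,-45,45,90])
    def res(x):
        a=np.radians(x[2]+k);return (N-x[:2]-.146*np.stack([np.cos(a),np.sin(a)],1)).ravel()
    s=least_squares(res,[*C,-165]);return s,ray
F=-165.3
def knob(off,yaw,d=0):  # TCP offset (m) outward along axis from the grip middle at draw d, yaw anticlockwise
    a=np.radians(27);s=off+d
    return pol(F,.170+s*np.sin(a),.098+s*np.cos(a),27,180-yaw)
E
python3 - <<'E'
from h import *
s,ray=fitC();print(s.x,s.fun*1000)
for c in (C,s.x[:2]):
    for uv,h in (((408,457),.118),((423,498),.065)):
        q=ray(*uv,h)-c;print(np.degrees(np.arctan2(q[1],q[0])),np.hypot(*q))
tray()
S=ctrl.get_state();print(S['position'],S['joint_positions'])
plan([(knob(.17,37),20),(knob(.05,37,.0093),5),(knob(-.011,37,.0093),5)])
E
```

```text
[ 6.77430701e-01  8.16818090e-02 -1.65365922e+02] [ 0.12490443 -0.1906064   1.71975794 -1.40661519 -0.20508623 -1.4350278
 -1.63957644  3.03224931]
-165.07344486530985 0.17935491834591363
-164.80098839823276 0.19436226672285176
-165.43528287581364 0.17846884751323083
-165.13351255470442 0.19347054581939907
t 9.15 lobe 14.540448455381716 jar raw -74.73223089416179 bird -165.45955154461828
[0.72073052 0.26747333 0.27542929] [-0.71913763  0.99564978  0.52598369  0.48964996  0.08216822  2.05132483
 -0.5412744 ]
20 rows: [-1.41 -1.24 -0.13] [ 2.19 -1.88 -0.9 ]
5 rows: [ 0.97  0.26 -1.97] [0. 0. 0.]
5 rows: [ 0.54  0.14 -1.09] [0. 0. 0.]
```

>>> step_arm:
  targets:
    - [-1.4, -1.2, -0.1, 2.2, -1.9, -0.9, 0.6]
    - [-1.4, -1.2, -0.1, 2.2, -1.9, -0.9, 0.6]
    - [-1.4, -1.2, -0.1, 2.2, -1.9, -0.9, 0.6]
    - [-1.4, -1.2, -0.1, 2.2, -1.9, -0.9, 0.6]
    - [-1.4, -1.2, -0.1, 2.2, -1.9, -0.9, 0.6]

```text
time: 9.57
position: [0.6459, 0.2067, 0.2593]
tool_rot: [2.296, 1.623, -0.343]
ft_force: [0.5, -0.3, 1.4]
grip_width: 0.591
grip_force: 0.0
```

Run:
```python
from h import *
S=ctrl.get_state();print(S['time'],S['position'],S['joint_positions'],S['ft_force'])
plan([(knob(.17,37),15)])
```

```text
9.5667 [0.64590652 0.20668996 0.25934842] [-0.85786979  0.54955087  0.53119274  1.18884113  0.08949295  1.63066888
 -0.71312301] [ 0.47758536 -0.3340106   1.35614459]
15 rows: [-1.38 -1.24 -0.07] [ 2.19 -1.95 -0.91]
```

>>> step_arm:
  targets:
    - [-1.7, -0.9, 0.1, 2.2, -1.95, -0.9, 0.6]
    - [-1.7, -0.9, 0.1, 2.2, -1.95, -0.9, 0.6]
    - [-1.7, -0.9, 0.1, 2.2, -1.95, -0.9, 0.6]
    - [-1.7, -0.9, 0.1, 2.2, -1.95, -0.9, 0.6]
    - [-1.7, -0.9, 0, 2.2, -1.95, -0.9, 0.6]

```text
time: 9.98
position: [0.561, 0.1616, 0.2636]
tool_rot: [2.458, 1.544, -0.007]
ft_force: [-0.1, 0.2, 0.8]
grip_width: 0.602
grip_force: 0.0
```

>>> step_arm:
  targets:
    - [-1.3, -1.3, 0, 2.2, -1.95, -0.9, 0.6]
    - [-1.3, -1.3, 0, 2.2, -1.95, -0.9, 0.6]
    - [-1.3, -1.3, 0, 2.2, -1.95, -0.9, 0.6]
    - [-1.3, -1.3, 0, 2.2, -1.95, -0.9, 0.6]
    - [-1.3, -1.3, 0, 2.2, -1.95, -0.9, 0.6]

```text
time: 10.4
position: [0.4961, 0.0965, 0.2634]
tool_rot: [2.586, 1.436, 0.343]
ft_force: [-0.3, -0.6, 1.0]
grip_width: 0.599
grip_force: 0.0
```

>>> step_arm:
  targets:
    - [-1.1, -1.5, -0.2, 2.2, -1.95, -0.9, 0.6]
    - [-1.1, -1.5, -0.2, 2.2, -1.95, -0.9, 0.6]
    - [-1.1, -1.5, -0.2, 2.2, -1.95, -0.9, 0.6]
    - [-1.1, -1.5, -0.2, 2.2, -1.95, -0.9, 0.6]
    - [-1.1, -1.5, -0.2, 2.2, -1.95, -0.9, 0.6]

```text
time: 10.82
position: [0.4835, 0.0733, 0.2663]
tool_rot: [2.628, 1.407, 0.466]
ft_force: [-1.0, -0.8, 0.2]
grip_width: 0.6
grip_force: 0.0
```

Run:
```python
from h import *
S=ctrl.get_state();print(S['time'],S['position'],S['joint_positions'],S['ft_force'],S['grip_width'])
plan([(knob(.07,37,.0093),5)])
im,d=ctrl.get_image('wrist');cv2.imwrite('pics/w2.png',im[:,:,::-1]);np.save('pics/w2.npy',d)
P=cloud('wrist',d,S);hsv=cv2.cvtColor(im,cv2.COLOR_RGB2HSV)
e=knob(.022,0)[0]
m=(np.linalg.norm(P-e,axis=2)<.03)&(hsv[...,2]<110);print(m.sum(),e,P[m].mean(0),np.median(P[m],0))
v,u=np.nonzero(m);print(u.mean(),v.mean())
```

```text
10.8167 [0.48353923 0.07326414 0.26627186] [-0.20323627 -0.30073788 -0.0261559   2.03153938  0.03574925  1.07938363
 -0.82885022] [-0.99181865 -0.77338693  0.1604506 ] 0.6000632199317462
5 rows: [-0.1  -0.85 -1.95] [ 1.29 -1.35 -0.72]
813 [0.50390361 0.03732667 0.11760214] [0.50894231 0.04199764 0.11654435] [0.50957865 0.04252032 0.11712104]
279.21525215252154 248.22263222632228
```

View pics/w2.png

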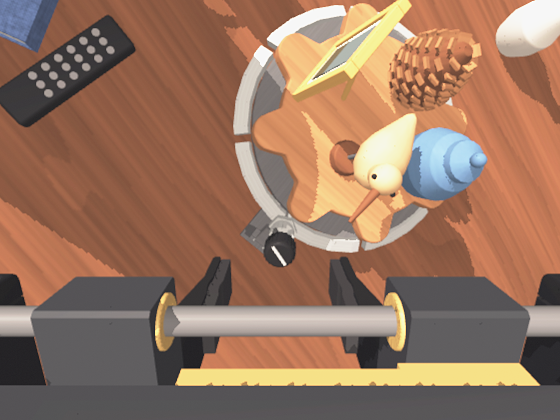

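The wrist view shows the knob at (280,248), roughly centred between the open fingers, with the bird's beak aimed at it. I'll move down closer along the axis.

>>> step_arm:
  targets:
    - [0.1, -0.7, -2.0, 1.3, -1.3, -0.7, 0.6]
    - [0.1, -0.7, -2.0, 1.3, -1.3, -0.7, 0.6]
    - [0, -0.7, -2.0, 1.3, -1.3, -0.7, 0.6]
    - [0, -0.8, -2.0, 1.3, -1.3, -0.7, 0.6]
    - [0, -0.8, -1.8, 1.3, -1.3, -0.7, 0.6]

```text
time: 11.28
position: [0.4913, 0.0374, 0.1674]
tool_rot: [2.679, 1.304, 0.681]
ft_force: [0.3, -0.7, -0.9]
grip_width: 0.601
grip_force: 0.0
```

Run:
```python
from h import *
S=ctrl.get_state();print(S['time'],S['position'],S['joint_positions'],S['ft_force'],S['grip_width'])
im,d=ctrl.get_image('wrist');cv2.imwrite('pics/w3.png',im[:,:,::-1]);np.save('pics/w3.npy',d)
P=cloud('wrist',d,S);hsv=cv2.cvtColor(im,cv2.COLOR_RGB2HSV)
f=np.radians(F);ax=np.array([np.sin(np.radians(27))*np.cos(f),np.sin(np.radians(27))*np.sin(f),np.cos(np.radians(27))])
e=knob(.022,0)[0];h=(P-e)@ax;rad=np.linalg.norm(P-e-h[...,None]*ax,axis=2)
m=(rad<.025)&(abs(h)<.02);print(m.sum(),'h pct',np.percentile(h[m],[5,50,80,95,99])*1000)
t=m&(h>np.percentile(h[m],97)-.004);v,u=np.nonzero(t);print('top face',t.sum(),P[t].mean(0),'exp',e,u.mean(),v.mean(),P[t].max(0)-P[t].min(0))
plan([(knob(-.011,37,.0093),5)])
c=P[t].mean(0)-e;fr=np.array([np.cos(f),np.sin(f),0]);tt=np.array([-np.sin(f),np.cos(f),0]);print('err radial,tang,h mm',c@fr*1e3,c@tt*1e3,c@ax*1e3)
```

```text
11.2833 [0.49125352 0.03738992 0.16743153] [ 0.06403267 -0.3007512  -0.1091631   2.26691229 -0.19014446  0.73404549
 -0.5997819 ] [ 0.32242401 -0.67939127 -0.8832003 ] 0.6012618403370941
1817 h pct [-15.25467031  -0.06127406   0.81534505   1.50328215   2.06840177]
top face 1308 [0.50502092 0.03836667 0.11859395] exp [0.50390361 0.03732667 0.11760214] 274.04357798165137 255.6888379204893 [0.02685428 0.02900756 0.01460698]
5 rows: [ 0.54  0.1  -1.31] [ 0.02 -0.25 -0.01]
err radial,tang,h mm -1.3446410393501407 -0.7224352343286495 0.27325147177227344
```

View pics/w3.png

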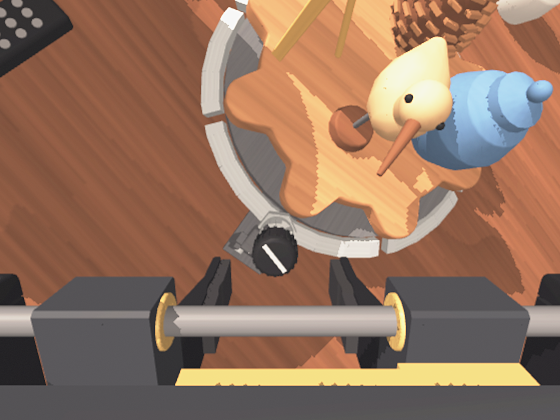

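The knob's measured top is within 1.5 mm of the expected point, at pixel (274,256). I'll go in and grip.

>>> step_arm:
  targets:
    - [0.56, 0.11, -1.3, 0, -0.25, 0, 0.6]
    - [0.56, 0.11, -1.3, 0, -0.25, 0, 0.6]
    - [0.56, 0.11, -1.3, 0, -0.25, 0, 0.6]
    - [0.56, 0.11, -1.3, 0, -0.25, 0, 0.6]
    - [0.56, 0.11, -1.3, 0, -0.25, 0, 0.6]

```text
time: 11.75
position: [0.5204, 0.0445, 0.104]
tool_rot: [2.663, 1.302, 0.708]
ft_force: [-0.7, 0.3, 0.5]
grip_width: 0.599
grip_force: 0.0
```

>>> step_arm:
  targets:
    - [0, 0, 0, 0, 0, 0, 0.2]
    - [0, 0, 0, 0, 0, 0, 0.2]
    - [0, 0, 0, 0, 0, 0, 0.2]
    - [0, 0, 0, 0, 0, 0, 0.2]
    - [0, 0, 0, 0, 0, 0, 0.2]
  force: 50

```text
time: 12.17
position: [0.5178, 0.0456, 0.1034]
tool_rot: [2.669, 1.303, 0.704]
ft_force: [-8.7, 7.4, 3.6]
grip_width: 0.333
grip_force: 49.9
```

>>> step_arm:
  targets:
    - [0, 0, 0, 0, 0, 0, 0.2]
    - [0, 0, 0, 0, 0, 0, 0.2]
    - [0, 0, 0, 0, 0, 0, 0.2]
    - [0, 0, 0, 0, 0, 0, 0.2]
    - [0, 0, 0, 0, 0, 0, 0.2]

```text
time: 12.58
position: [0.5178, 0.0456, 0.1035]
tool_rot: [2.668, 1.303, 0.704]
ft_force: [-7.3, 6.5, 3.1]
grip_width: 0.331
grip_force: 49.9
```

Run:
```python
from h import *
S=ctrl.get_state();print(S['time'],S['position'],S['joint_positions'],S['ft_force'],S['grip_width'],S['grip_force'])
f=np.radians(F);ax=np.array([np.sin(np.radians(27))*np.cos(f),np.sin(np.radians(27))*np.sin(f),np.cos(np.radians(27))])
M=cur()[1];print('ax',ax,'tool -z',-M[:,2]);print('4.5 mm out per row /5:',ax*.45/5, 'turn -5deg/row',-5*ax)
```

```text
12.5833 [0.51779698 0.04562896 0.10345704] [ 0.04991936 -0.1588133  -0.12198736  2.30590326 -0.20486024  0.53525424
 -0.58532705] [-7.30966879  6.47366605  3.09483629] 0.3314706867715268 49.926968670497445
ax [-0.43913037 -0.1152037   0.89100652] tool -z [-0.44083344 -0.11802197  0.88979587]
4.5 mm out per row /5: [-0.03952173 -0.01036833  0.08019059] turn -5deg/row [ 2.19565185  0.57601848 -4.45503262]
```

>>> step_arm:
  targets:
    - [-0.08, -0.02, 0.16, 0, 0, 0, 0.2]
    - [-0.08, -0.02, 0.16, 0, 0, 0, 0.2]
    - [-0.08, -0.02, 0.16, 0, 0, 0, 0.2]
    - [-0.08, -0.02, 0.16, 0, 0, 0, 0.2]
    - [0, 0, 0, 0, 0, 0, 0.2]

```text
time: 13.0
position: [0.5147, 0.0448, 0.1085]
tool_rot: [2.668, 1.303, 0.704]
ft_force: [7.3, 8.5, -14.8]
grip_width: 0.327
grip_force: 50.0
```

Run:
```python
from h import *
S=ctrl.get_state();p=np.array(S['position']);print(S['time'],p,S['ft_force'],S['grip_width'],S['grip_force'])
ax=np.array([-0.43913037,-0.1152037,0.89100652]);d=p-[.51779698,.04562896,.10345704];print('out mm',d@ax*1e3,'lat',(d-d@ax*ax)*1e3,'F ax',np.dot(S['ft_force'],ax))
```

```text
13.0 [0.51469446 0.04475992 0.10848872] [  7.26136628   8.45616307 -14.76700108] 0.32724277704981547 49.959210182978495
out mm 5.945783172902501 lat [-0.49154116 -0.18406667 -0.26605391] F ax -17.320361978852848
```

>>> step_arm:
  targets:
    - [0, 0, 0, 2.2, 0.58, -4.46, 0.2]
    - [0, 0, 0, 2.2, 0.58, -4.46, 0.2]
    - [0, 0, 0, 2.2, 0.58, -4.46, 0.2]
    - [0, 0, 0, 2.2, 0.58, -4.46, 0.2]
    - [0, 0, 0, 2.2, 0.58, -4.46, 0.2]

```text
time: 13.42
position: [0.5168, 0.0422, 0.1097]
tool_rot: [-2.964, -0.702, -0.74]
ft_force: [10.9, -0.2, -15.3]
grip_width: 0.328
grip_force: 50.0
```

```bash
cat >> h.py <<'E'
def rep():
    S=ctrl.get_state();p=np.array(S['position']);ax=np.array([-0.43913037,-0.1152037,0.89100652]);d=p-[.51779698,.04562896,.10345704]
    print(S['time'],p.round(4),np.round(S['joint_positions'],3),S['grip_width'],S['grip_force']);print('out mm',d@ax*1e3,'lat',(d-d@ax*ax)*1e3,'F',np.round(S['ft_force'],1),'F ax',np.dot(S['ft_force'],ax),'T ax',np.dot(S['torque'],ax))
    M=cur()[1];x=M[:,0];r=np.array([np.cos(np.radians(F)),np.sin(np.radians(F)),0]);t=np.cross(ax,r);t/=np.linalg.norm(t);q=np.cross(t,ax)
    print('yaw',(np.degrees(np.arctan2(x@t,x@q))-180+180)%360-180,'tilt err',np.degrees(np.arccos(-M[:,2]@ax)))
E
python3 -c "from h import *;rep()"
```

```text
13.4167 [0.5168 0.0422 0.1097] [ 0.118 -0.173 -0.181  2.303 -0.217  0.548 -1.015] 0.32803966255799905 50.01873259756394
out mm 6.3576321615522025 lat [ 1.82652069 -2.7300026   0.54721749] F [ 10.9  -0.2 -15.3] F ax -18.415078768206545 T ax 0.025378923786320378
yaw 12.009527004457823 tilt err 0.40103082953943336
```

>>> step_arm:
  targets:
    - [0, 0, 0, 2.2, 0.58, -4.46, 0.2]
    - [0, 0, 0, 2.2, 0.58, -4.46, 0.2]
    - [0, 0, 0, 2.2, 0.58, -4.46, 0.2]
    - [0, 0, 0, 2.2, 0.58, -4.46, 0.2]
    - [0, 0, 0, 2.2, 0.58, -4.46, 0.2]

```text
time: 13.83
position: [0.5176, 0.0388, 0.1099]
tool_rot: [-2.956, -0.037, -0.699]
ft_force: [11.6, -9.4, -14.6]
grip_width: 0.333
grip_force: 50.1
```

>>> step_arm:
  targets:
    - [0, 0, 0, 2.2, 0.58, -4.46, 0.2]
    - [0, 0, 0, 2.2, 0.58, -4.46, 0.2]
    - [0, 0, 0, 2.2, 0.58, -4.46, 0.2]
    - [0, 0, 0, 2.2, 0.58, -4.46, 0.2]
    - [0, 0, 0, 2.2, 0.58, -4.46, 0.2]

```text
time: 14.25
position: [0.517, 0.0355, 0.1092]
tool_rot: [-2.817, 0.592, -0.627]
ft_force: [11.0, -17.6, -16.5]
grip_width: 0.33
grip_force: 50.2
```

```bash
python3 -c "from h import *;rep()"
```

```text
14.25 [0.517  0.0355 0.1092] [ 0.25  -0.17  -0.296  2.296 -0.243  0.555 -1.861] 0.33022613106590903 50.20310114490712
out mm 6.595623373270766 lat [ 2.11277256 -9.35656089 -0.16849236] F [ 11.  -17.6 -16.5] F ax -17.516687990927114 T ax 0.14450048280903802
yaw -38.23392616309283 tilt err 0.8066152470969481
```

>>> step_arm:
  targets:
    - [0.1, -0.08, -0.2, 0, 0, 0, 0.2]
    - [0.1, -0.08, -0.2, 0, 0, 0, 0.2]
    - [0.1, -0.08, -0.2, 0, 0, 0, 0.2]
    - [0.1, -0.05, -0.2, 0, 0, 0, 0.2]
    - [0.1, -0.05, -0.2, 0, 0, 0, 0.2]

```text
time: 14.67
position: [0.5219, 0.0353, 0.0998]
tool_rot: [-2.816, 0.583, -0.625]
ft_force: [5.8, -6.5, -8.2]
grip_width: 0.331
grip_force: 50.0
```

```bash
python3 -c "from h import *;rep()"
```

```text
14.6667 [0.5219 0.0353 0.0998] [ 0.25  -0.142 -0.294  2.296 -0.247  0.53  -1.846] 0.33131305249526777 50.01328456590272
out mm -3.8909934087823954 lat [  2.43007753 -10.77108722  -0.19500226] F [ 5.8 -6.5 -8.2] F ax -9.106288135269782 T ax -0.03856624507259846
yaw -37.96609109051164 tilt err 0.5713714743166589
```

The knob is now 3.9 mm inside its parked depth, so the key is in the deep notch and the pin has entered the index notch. I'll feed it in further and release.

>>> step_arm:
  targets:
    - [0.08, -0.02, -0.15, 0, 0, 0, 0.2]
    - [0.08, -0.02, -0.15, 0, 0, 0, 0.2]
    - [0.08, -0.02, -0.15, 0, 0, 0, 0.2]
    - [0, 0, 0, 0, 0, 0, 0.2]
    - [0, 0, 0, 0, 0, 0, 0.2]

```text
time: 15.08
position: [0.5242, 0.0357, 0.0953]
tool_rot: [-2.816, 0.582, -0.624]
ft_force: [6.0, -5.2, -10.3]
grip_width: 0.332
grip_force: 50.0
```

```bash
python3 -c "from h import *;rep()"
```

```text
15.0833 [0.5242 0.0357 0.0953] [ 0.25  -0.129 -0.296  2.295 -0.246  0.518 -1.844] 0.33187022344602946 49.997612373990705
out mm -8.895004330179338 lat [  2.49279209 -10.9259957   -0.18412265] F [  6.   -5.2 -10.3] F ax -11.19978016465743 T ax -0.00463149814983612
yaw -37.926131856712516 tilt err 0.5055888427376607
```

>>> step_arm:
  targets:
    - [0, 0, 0, 0, 0, 0, 0.65]
    - [0, 0, 0, 0, 0, 0, 0.65]
    - [0, 0, 0, 0, 0, 0, 0.65]
    - [0, 0, 0, 0, 0, 0, 0.65]
    - [0, 0, 0, 0, 0, 0, 0.65]

```text
time: 15.5
position: [0.5246, 0.0387, 0.0964]
tool_rot: [-2.814, 0.577, -0.624]
ft_force: [-0.2, -0.2, -0.7]
grip_width: 0.602
grip_force: 0.0
```

>>> step_arm:
  targets:
    - [-0.66, -0.17, 1.34, 0, 0, 0, 0.65]
    - [-0.66, -0.17, 1.34, 0, 0, 0, 0.65]
    - [-0.66, -0.17, 1.34, 0, 0, 0, 0.65]
    - [-0.66, -0.17, 1.34, 0, 0, 0, 0.65]
    - [-0.66, -0.17, 1.34, 0, 0, 0, 0.65]

```text
time: 15.92
position: [0.4923, 0.0292, 0.1626]
tool_rot: [-2.815, 0.58, -0.62]
ft_force: [-18.1, -0.4, 14.8]
grip_width: 0.649
grip_force: 0.0
```

Run:
```python
from h import *
rep();S=ctrl.get_state();tray()
im,d=ctrl.get_image('wrist');cv2.imwrite('pics/w4.png',im[:,:,::-1])
P=cloud('wrist',d,S);ax=np.array([-0.43913037,-0.1152037,0.89100652])
e=knob(.013,0)[0];h=(P-e)@ax;rad=np.linalg.norm(P-e-h[...,None]*ax,axis=2)
m=(rad<.014)&(abs(h)<.025);print(m.sum(),'top height over home mm',np.percentile(h[m],[50,90,97])*1000)
```

```text
15.9167 [0.4923 0.0292 0.1626] [ 0.167 -0.302 -0.182  2.28  -0.238  0.711 -1.851] 0.6492160559787328 0.0
out mm 65.75458625324532 lat [ 3.37722024 -8.88324632  0.51588577] F [-18.1  -0.4  14.8] F ax 21.212938834508353 T ax -0.006727050569786564
yaw -37.90676171132728 tilt err 0.3544651903950091
t 15.9667 lobe 14.470902905084849 jar raw -76.09515141263911 bird -165.52909709491516
1146 top height over home mm [-0.2242294   0.75370016  1.14101682]
```

View pics/w4.png

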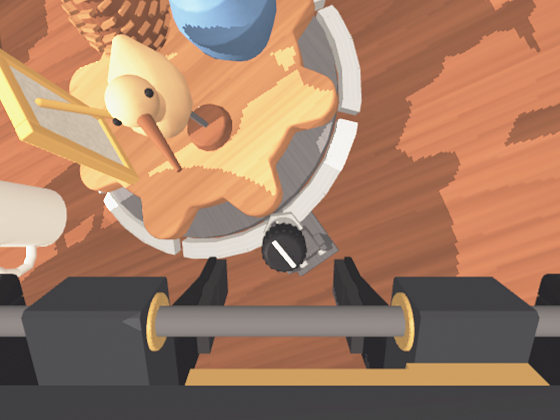

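The wrist view shows the knob at (285,247), free between the open fingers. Its top is at home height, and its mark turned with the tool by about 75°. The bird reads -165.5°, in line with the plunger. I'll let the arm settle, then hand in.

>>> step_arm:
  targets:
    - [0.3, 0, 0.2, 0, 0, 0, 0.65]
    - [0.2, 0, 0, 0, 0, 0, 0.65]
    - [0, 0, 0, 0, 0, 0, 0.65]
    - [0, 0, 0, 0, 0, 0, 0.65]
    - [0, 0, 0, 0, 0, 0, 0.65]

```text
time: 16.43
position: [0.4975, 0.0296, 0.1636]
tool_rot: [-2.815, 0.579, -0.62]
ft_force: [-0.4, 0.2, -0.9]
grip_width: 0.649
grip_force: 0.0
```

Run:
```python
from h import *
S=ctrl.get_state();print(S['ft_force'],S['joint_positions'])
if np.linalg.norm(S['ft_force'])<4: print(ctrl.close_job())
```

```text
[-0.36816488  0.22206928 -0.8926714 ] [ 0.165726   -0.28981264 -0.18196962  2.26962273 -0.23512437  0.70948814
 -1.85325948]
the job is handed in; nothing more can be done
None
```

I handed the job in at about 16 s with no verdict returned: by my measurements the shorebird is at the front (about -165.5°, in line with the plunger) and the pin is home with the knob turned back about 75°, but joints 2 and 6 read about 0.002 rad past their limits in passing, which could count against it.

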